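Rack a slide carrier and read its label through a loupe

TASK

Take the grey slide carrier from the sloped drying stand, stand it on edge in the empty slot of the white rack with its yellow label edge up, and let go of it. Then pick up the loupe and hold it level, its lens centred over the yellow label, at the height marked by the orange collar on the rack's post (middle of the lens rim level with the middle of the collar). Finish while still holding the loupe there in the gripper, the loupe touching nothing else, and leave the collar and everything else where it is.

Things in the scene. Friction and masses are not known exactly. Their poses are not given: they have to be found in the camera images.
- carrier: grey slide carrier, a plate 8 mm thick (its x), 66 wide (y), 84 high (z), about 70 g, glass slides in its faces, yellow label along its top edge. Origin: centre of its bottom edge, z towards the label edge. At first it leans in the drying stand, top towards the robot, 30 degrees from upright; its top 36 mm is free on both faces to be pinched across the 8 mm, the fingers tilted along the plate
- label (a point): middle of the carrier's yellow top edge, 84 mm from its bottom edge
- drying_stand: fixed steel stand, base 100 x 80 mm, its slope facing away from the robot at yaw 0; the back plate covers the carrier's lowest 48 mm, a lip its lowest 5 mm. Origin at table level; the carrier's bottom edge rests 28 mm above it. Moved and turned from run to run, on the robot's left or right
- rack: fixed rack: grey base 170 x 100 x 6 mm with three white slotted blocks in a row along its x at -50, 0 and 50 mm, and a steel post 10 mm thick, 220 mm high on a tab of the base at x = +100, y = -85 mm. Origin at table level under the middle block
- slot_empty: the white slotted block that is empty (first, middle or last in the row, changes from run to run), fixed, 48 x 84 mm, origin at its underside, 6 mm above the table. The slot runs along its y through both ends, 12 mm wide (x), floor 10 mm and top 43 mm above the origin; its top 7 mm flare out to 21 mm. A carrier in it may lean up to 10 degrees
- slot_floor (a point): middle of the floor of the empty slot (16 mm above the table), axes as the block: x across the slot, y along it, z up. The seated carrier's origin comes here
- slot_a: block like slot_empty, holding the short blue carrier
- slot_b: block like slot_empty, holding the short green carrier
- short_blue: short blue slide carrier, 8 x 66 x 46 mm, loose, standing in its slot (top 62 mm above the table); leave alone
- short_green: short green slide carrier, 8 x 66 x 46 mm, loose, standing in its slot (top 62 mm above the table); leave alone
- focus_mark (a point): middle of the orange collar (28 mm across, 10 mm high) on the rack's post: the focal height, 145 to 195 mm above the table, different each run. The collar slides on the post with about 4 N of friction; do not move it
- loupe: loupe: dark steel ring 68 mm outside, 56 mm inside, 12 mm high, with a glass lens, and a black straight handle 16 mm wide, 12 mm high, from 32 to 144 mm from the lens centre. About 90 g. Origin: lens centre at mid height; handle along its -x, z is the lens axis (vertical when level). At the start it lies level in its cradle, origin 40 mm above the table
- loupe_grip (a point): point on the handle's centreline 80 mm from the lens centre, where it is best gripped across the handle's 16 mm width (its y). The handle is free underneath (29 mm deep) for 45 mm to either side of here
- loupe_cradle: fixed grey cradle, 200 x 76 mm base 5 mm thick with two pads 34 mm high under the loupe's ring and handle end, moved and turned from run to run, on the robot's left or right
- stain_bottle: amber bottle with red cap, 54 mm across, 100 mm high, loose; leave alone
- sample_jar: clear jar with yellow lid, 50 mm across, 60 mm high, loose; leave alone
- dish: glass dish, 90 mm across, 18 mm high, loose; leave alone

How it is judged:
By the outcome, as a careful person would: the job done as asked, in the order asked, and still so for the second after the job is handed in, while the arm keeps its last pose, push and grip.
It also fails if it takes over 54 s, if anything falls off the work surface, if the arm or the gripper's body presses on something with over 40 N, if the wrist force passes 120 N, or if a joint passes its speed limit or range.

ROBOT

A 7-joint arm with a two-finger parallel gripper is mounted at the origin on the work surface. World frame = base frame: x ahead of the robot, y to its left, z up, the work surface at z = 0. Lengths are in m, angles in rad, forces in N, time in s.
With the tool pointing down it reaches from about 0.35 to 0.9 m from the base axis. Payload 7.2 kg.
Tool frame: the origin (TCP) lies at the very end of the fingers, on their centre line; the grasp point (between the pads) lies 19 mm behind it; z points along the fingers, y is the line along which they close (so a half turn about z gives the same grasp; the last joint's range is limited). The gripper opens to 85 mm and grips with 20 to 120 N. Pads are 22 mm wide; open, the fingers measure 114 mm over their backs; the gripper's body (76 mm by 85 mm) begins 54 mm behind the grasp point. The pads swing forward as they close: fully open they stand 13 mm farther back than shut.
Start: joints at [1.076, 0.411, -0.013, 1.596, 0.006, 1.134, -0.082], TCP at [0.259, -0.569, 0.231] pointing down, gripper open.
Joint ranges: [-2.95, 2.95], [-0.29, 1.99], [-1.47, 1.44], [0.14, 2.54], [-1.03, 4.17], [0.13, 1.85], [-2.86, 2.86]. Speed limits (rad/s): [2.39, 2.39, 3.01, 3.01, 3.14, 3.14, 3.14].

INTERFACE

Orientations are given as a unit quaternion [x, y, z, w].
In Python, from bench import bot gives the robot as it stands. Calls block until the motion is done:
- bot.goto(position, orientation): joint-space move of the TCP to a pose.
- bot.move_linear(position, velocity=0.15, attitude=None, force_limit=None): straight line of the TCP; attitude=None keeps the orientation; velocity is the mean speed in m/s. With force_limit (N) it stops when the force on the tool has changed by that much, and returns True; else False.
- bot.goto_joints(angles): joint-space move.
- bot.let_go() and bot.grab(squeeze=None): open the fingers fully, or close them until they stop; squeeze is the grip in N (None keeps the last).
- bot.dwell(seconds).
- bot.solve_ik(position, orientation): joint angles nearest the present ones, or None.
- bot.capture(name): name is "side" or "top" or "wrist"; returns the picture (384x512x3 uint8, red, green, blue); there is no depth.
- bot.get_calibration(name): a dict with "fx", "fy", "cx", "cy" (pixels), "origin" and "rotation" of the camera in the world. Camera axes: x right, y down, z forward; pixel columns grow to the right and rows downward; lengths in m; the calibration is good to about 2 mm. A picture is of the moment at which its call begins: read the wrist's pose just before it. get_calibration takes no time and is no camera call; for the wrist camera it gives the pose at the moment of the call.
A pose or a line that the arm cannot do raises bot.Unreachable and nothing moves.
- bot.close_job(): hands the job in; it is judged then, once.
Trained networks look in the newest picture that a camera, given by its name, has taken for a name from the list of things; names that differ only in an ending like _2 or _b are one class to them, and where a whole thing is asked for, a point or a joint stands for the part that bears it (a point fixed in the world has none). Each returns a list of dicts, best first, with "p" (0 to 1); they miss things now and then, are a little off and sometimes report something else, mostly with a low value. They report only what shows in the picture. A call takes as long as a camera call.
- bot.look_for(camera, thing): "rect" ([left, top, right, bottom] as shares, 0 to 1, of the picture: columns of its width, rows of its height, round what is visible of it).
- bot.pinpoint(camera, thing): "xy" ([column, row] as shares, 0 to 1, of the picture: columns of its width, rows of its height: a listed point, or the origin of a listed thing).
Readings, each from a call of its own:
- bot.get_time(): time.
- bot.get_qpos(): joint angles.
- bot.get_joint_velocities(): joint speeds.
- bot.get_joint_efforts(): joint torques, N m.
- bot.get_tool_pos(): TCP position.
- bot.get_ee_rot(): TCP orientation.
- bot.get_wrist_force(): force on the tool from outside, world axes, zero at the start.
- bot.get_torque(): the same for the moment, N m.
- bot.get_opening(): opening from 0.0 (shut) to 1.0 (fully open).
- bot.get_gripper_force(): force on a finger pad.
Only numpy, scipy, OpenCV 4.12 (cv2) and the standard library are available. Lean on these libraries where they do the work, as an engineer would, in place of code of your own. Each camera call takes 0.05 s, during which the arm holds its last target. There are 200 camera calls.

## Working session

There is one attempt and no reset: what is moved stays moved. The work goes in short steps, each a Python script; the robot and the scene stay as the last script left them, time stands still between calls to the robot, and variables do not carry over. Pictures are saved under pics/ and viewed, at most 10 in all, crops included, and the job is handed in when it is done.

```bash
ls; mkdir -p pics
python3 - <<'E'
from bench import bot
import cv2,numpy as np
ims=[]
for c in ("side","top"):
    im=bot.capture(c); cv2.imwrite(f"pics/{c}0.png",im[...,::-1]); ims.append(im)
    K=bot.get_calibration(c); print(c,{k:np.round(v,3).tolist() for k,v in K.items()})
    for t in ["carrier","label","drying_stand","rack","slot_empty","slot_floor","slot_a","short_blue","short_green","focus_mark","loupe","loupe_grip","loupe_cradle","stain_bottle","sample_jar","dish"]:
        r=bot.pinpoint(c,t)[:3]
        print(t,[(round(d["p"],2),np.round(np.array(d["xy"])*[512,384],1).tolist()) for d in r])
print(bot.get_time(),bot.get_ee_rot())
E
```

```text
pics
side {'fx': 456.956, 'fy': 456.956, 'cx': 257.024, 'cy': 191.502, 'origin': [0.019, -0.585, 0.571], 'rotation': [0.807, -0.304, 0.192, -0.469]}
carrier [(0.73, [153.7, 208.2]), (0.59, [337.3, 323.4])]
label [(0.65, [321.7, 301.8])]
drying_stand [(0.94, [333.8, 339.0])]
rack [(0.9, [275.9, 242.9])]
slot_empty [(0.76, [255.4, 250.6]), (0.56, [287.4, 229.4])]
slot_floor [(0.63, [257.1, 248.0])]
slot_a [(0.66, [272.8, 239.9])]
short_blue [(0.49, [271.8, 238.7]), (0.49, [334.1, 336.5])]
short_green [(0.72, [323.9, 302.4]), (0.66, [288.2, 227.4])]
focus_mark [(0.74, [332.0, 337.6]), (0.42, [345.1, 177.5])]
loupe [(0.91, [172.9, 176.0])]
loupe_grip [(0.93, [152.0, 193.5])]
loupe_cradle [(0.73, [153.5, 209.9]), (0.53, [172.8, 177.2])]
stain_bottle [(0.62, [238.1, 183.1])]
sample_jar [(0.71, [400.4, 269.9])]
dish [(0.58, [189.9, 273.9]), (0.5, [334.4, 326.9])]
top {'fx': 426.76, 'fy': 426.76, 'cx': 255.91, 'cy': 188.757, 'origin': [0.505, 0.015, 1.072], 'rotation': [0.711, -0.702, 0.026, -0.026]}
carrier [(0.88, [378.5, 233.9])]
label [(0.58, [385.3, 252.6])]
drying_stand [(0.8, [375.5, 228.3]), (0.71, [274.9, 187.3])]
rack [(0.9, [271.7, 189.7])]
slot_empty [(0.91, [271.6, 207.9]), (0.65, [153.0, 235.5])]
slot_floor [(0.93, [271.3, 207.8]), (0.55, [139.0, 200.9]), (0.51, [363.0, 140.4])]
slot_a [(0.94, [276.3, 170.4]), (0.62, [268.3, 188.0])]
short_blue [(0.67, [276.0, 186.2])]
short_green [(0.64, [276.9, 166.3])]
focus_mark [(0.6, [322.0, 135.1]), (0.38, [275.4, 165.9]), (0.26, [384.5, 251.3])]
loupe [(0.96, [140.7, 203.1])]
loupe_grip [(0.93, [152.3, 234.4])]
loupe_cradle [(0.95, [155.3, 235.2])]
stain_bottle [(0.75, [174.8, 143.4]), (0.61, [154.2, 231.6]), (0.59, [255.4, 264.9])]
sample_jar [(0.78, [364.7, 140.1]), (0.38, [273.0, 187.9])]
dish [(0.75, [254.1, 263.0])]
1.7 [ 9.77314960e-01  2.11791098e-01 -1.83742278e-05  2.03144278e-05]
```

View pics/side0.png

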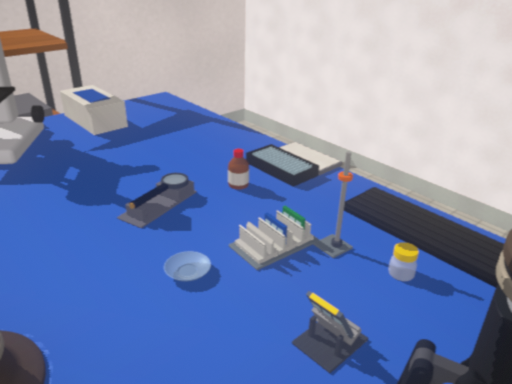

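View pics/top0.png

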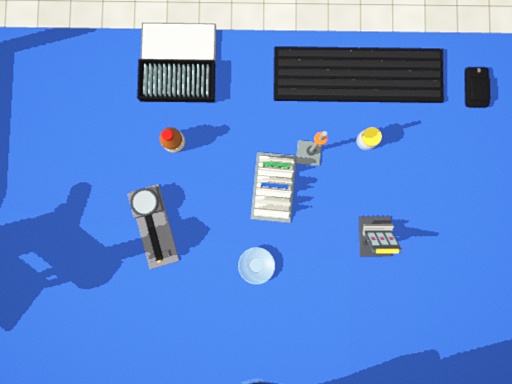

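```bash
cat > h.py <<'E'
from bench import bot
import cv2,numpy as np
from scipy.spatial.transform import Rotation as R
def cal(c):
    K=bot.get_calibration(c); r=np.array(K["rotation"]); K["R"]=R.from_quat(r).as_matrix() if r.size==4 else r.reshape(3,3); K["o"]=np.array(K["origin"]); return K
def ray(K,px):
    d=K["R"]@np.array([(px[0]-K["cx"])/K["fx"],(px[1]-K["cy"])/K["fy"],1]); return K["o"],d/np.linalg.norm(d)
def proj(K,p):
    q=(np.atleast_2d(p)-K["o"])@K["R"]; return np.c_[q[:,0]/q[:,2]*K["fx"]+K["cx"],q[:,1]/q[:,2]*K["fy"]+K["cy"]]
def tri(obs):
    A=np.zeros((3,3));b=np.zeros(3);rs=[ray(K,p) for K,p in obs]
    for o,d in rs:
        M=np.eye(3)-np.outer(d,d);A+=M;b+=M@o
    x=np.linalg.solve(A,b); return x,max(np.linalg.norm((np.eye(3)-np.outer(d,d))@(x-o)) for o,d in rs)
def atz(K,px,z):
    o,d=ray(K,px); return o+d*(z-o[2])/d[2]
def pin(c,t,n=1):
    r=bot.pinpoint(c,t)[:n]; return [(round(d["p"],2),np.array(d["xy"])*[512,384]) for d in r]
def down(yaw): # tool z down, tool x at world yaw
    return (R.from_euler('z',yaw)*R.from_euler('x',np.pi)).as_quat()
E
python3 - <<'E'
from h import *
np.set_printoptions(precision=4,suppress=True)
S,T=cal("side"),cal("top")
d={"label":((321.7,301.8),(385.3,252.6)),"rack":((275.9,242.9),(271.7,189.7)),"slot_floor":((257.1,248),(271.3,207.8)),"focus":((345.1,177.5),(322,135.1)),"loupe":((172.9,176),(140.7,203.1)),"grip":((152,193.5),(152.3,234.4)),"stand":((333.8,339),(375.5,228.3)),"bottle":((238.1,183.1),(174.8,143.4)),"jar":((400.4,269.9),(364.7,140.1)),"carr":((337.3,323.4),(378.5,233.9)),"cradle":((153.5,209.9),(155.3,235.2)),"dish":((189.9,273.9),(254.1,263))}
for k,(s,t) in d.items(): print(k,*tri([(S,s),(T,t)]))
W=cal("wrist"); q=R.from_quat(bot.get_ee_rot()).as_matrix()
print("wrist in tool",q.T@(W["o"]-bot.get_tool_pos()),"\n",q.T@W["R"],W["fx"],W["cx"])
E
```

```text
label [ 0.4373 -0.2779  0.1044] 0.002197659981584259
rack [ 0.5864 -0.0276  0.0046] 0.006747317971026082
slot_floor [ 0.5387 -0.0247  0.0124] 0.0038878799510499934
focus [ 0.6866 -0.1216  0.1663] 0.003011285151950812
loupe [0.5438 0.2898 0.0523] 0.002691385849780872
grip [0.4689 0.2628 0.0415] 0.002008606263309796
stand [ 0.4862 -0.2821 -0.0024] 0.003194016206767326
bottle [0.6963 0.221  0.0089] 0.002164732363100019
jar [ 0.7105 -0.2571  0.0082] 0.0014435658612830253
carr [ 0.4777 -0.2826  0.038 ] 0.003039706814793139
cradle [ 0.4672  0.2648 -0.0034] 0.0041720070710388685
dish [ 0.4004  0.0167 -0.0075] 0.0033453033514451854
wrist in tool [ 0.0832 -0.0003 -0.143 ] 
 [[-0.0008 -0.9472 -0.3207]
 [ 1.     -0.0011  0.0009]
 [-0.0012 -0.3207  0.9472]] 326.37145725204323 256.0065275817012
```

Run:
```python
from h import *
np.set_printoptions(precision=3,suppress=True)
def tiltq(yaw,s): # carrier frame tilted 30deg; tool z=-u, tool y=s*normal
    C=R.from_euler('z',yaw)*R.from_euler('y',-np.pi/6); M=C.as_matrix()
    y=s*M[:,0]; z=-M[:,2]; return R.from_matrix(np.c_[np.cross(y,z),y,z]).as_quat()
for s in (1,-1): print("grasp",s,bot.solve_ik([0.455,-0.28,0.075],tiltq(-.08,s)))
for yaw in (0,np.pi/2,-np.pi/2,np.pi):
    print(yaw,[bot.solve_ik(p,down(yaw)) is not None and bot.solve_ik(p,down(yaw)).round(1).tolist() for p in ([.45,-.28,.22],[.54,-.02,.22],[.48,.27,.16])])
```

```text
grasp 1 [ 1.497  0.591 -1.057  2.284  1.342  0.242 -0.712]
grasp -1 [ 1.609  0.723 -1.242  2.279  1.44   0.411  2.378]
0 [[0.5, 0.3, -0.1, 1.8, 0.0, 1.0, -1.1], [0.2, 0.3, -0.4, 1.8, 0.1, 1.1, -1.7], [0.0, 0.5, -0.8, 1.8, 0.4, 1.0, -2.5]]
1.5707963267948966 [[0.8, 0.3, -0.4, 1.8, 0.1, 1.1, 0.4], [0.4, 0.3, -0.6, 1.8, 0.2, 1.1, -0.3], [0.2, 0.6, -1.1, 1.8, 0.6, 1.1, -1.1]]
-1.5707963267948966 [[0.3, 0.3, 0.2, 1.9, -0.1, 1.0, -2.6], [-0.9, 0.5, 1.3, 1.9, -0.6, 1.2, -2.6], [0.2, 0.7, -1.2, 1.8, 0.7, 1.2, 1.9]]
3.141592653589793 [[1.0, 0.3, -0.7, 1.8, 0.2, 1.1, 1.8], [0.5, 0.4, -0.8, 1.8, 0.3, 1.1, 1.3], [0.2, 0.6, -1.1, 1.8, 0.6, 1.1, 0.4]]
```

```bash
cat > m.py <<'E'
from h import *
import pickle
np.set_printoptions(precision=4,suppress=True)
P=np.pi/2
st={"st":([([.45,-.26,.23],P),([.37,-.26,.23],P)],["label","carrier","drying_stand"]),
"rk":([([.50,-.08,.24],P),([.58,-.04,.24],P)],["slot_floor","slot_empty","rack","slot_a","slot_b","focus_mark"]),
"lp":([([.48,.26,.22],P*2+.35),([.44,.31,.22],P*2+.35)],["loupe","loupe_grip","loupe_cradle"])}
D={}
for k,(ps,th) in st.items():
    obs={t:[] for t in th}
    for i,(p,y) in enumerate(ps):
        bot.goto(p,down(y)); K=cal("wrist"); im=bot.capture("wrist"); cv2.imwrite(f"pics/{k}{i}.png",im[...,::-1]); D[k,i]=(K,im)
        for t in th:
            for pr,xy in pin("wrist",t,2): obs[t].append((i,pr,xy.round(1).tolist()))
            r=[o for o in obs[t] if o[0]==i]
    for t in th:
        b=[max([o for o in obs[t] if o[0]==i],key=lambda o:o[1],default=None) for i in (0,1)]
        print(k,t,obs[t])
        if all(b): print("   ",*tri([(D[k,i][0],b[i][2]) for i in (0,1)]))
pickle.dump(D,open("D.pkl","wb")); print(bot.get_time())
for k in st: cv2.imwrite(f"pics/{k}.png",cv2.resize(np.vstack([D[k,0][1],D[k,1][1]])[...,::-1],None,fx=.78,fy=.78))
E
python3 m.py
```

```text
st label [(0, 0.91, [244.9, 201.2]), (1, 0.82, [339.4, 200.4])]
    [ 0.4403 -0.2769  0.1146] 0.0005843016921684472
st carrier [(1, 0.66, [358.2, 177.4]), (1, 0.62, [335.4, 198.9])]
st drying_stand [(0, 0.74, [283.0, 171.2]), (1, 0.71, [354.1, 173.6])]
    [ 0.4801 -0.2791  0.0203] 0.0010646750974860366
rk slot_floor [(0, 0.8, [294.7, 98.8]), (0, 0.51, [163.1, 66.3])]
rk slot_empty [(0, 0.79, [296.4, 101.4]), (1, 0.61, [225.4, 137.8]), (1, 0.53, [266.1, 146.2])]
    [ 0.5452 -0.0229  0.0025] 0.0006533918166227889
rk rack [(0, 0.21, [412.4, 281.1]), (1, 0.73, [224.9, 139.3]), (1, 0.56, [309.3, 148.1])]
    [0.5502 0.0016 0.3285] 0.04048417636046334
rk slot_a [(0, 0.97, [385.1, 113.0]), (0, 0.94, [337.9, 103.3]), (1, 0.88, [309.3, 148.3]), (1, 0.72, [267.9, 140.4])]
    [ 0.6427 -0.0341  0.0121] 0.0015159239163158526
rk slot_b [(0, 0.97, [385.1, 113.0]), (0, 0.94, [337.9, 103.3]), (1, 0.88, [309.3, 148.3]), (1, 0.72, [267.9, 140.4])]
    [ 0.6427 -0.0341  0.0121] 0.0015159239163158526
rk focus_mark [(0, 0.65, [504.6, 252.4]), (0, 0.35, [381.7, 111.7])]
lp loupe [(0, 0.94, [258.7, 227.5]), (1, 0.95, [202.6, 242.7])]
    [0.5517 0.287  0.0294] 0.0007287732784561077
lp loupe_grip [(0, 0.87, [264.0, 153.4]), (1, 0.7, [204.0, 173.8])]
    [0.4705 0.2637 0.0325] 0.0005072985552179697
lp loupe_cradle [(0, 0.96, [267.9, 148.3]), (1, 0.84, [209.7, 164.2])]
    [0.4661 0.2664 0.0126] 0.0015681084496182852
7.8917
```

View pics/st.png

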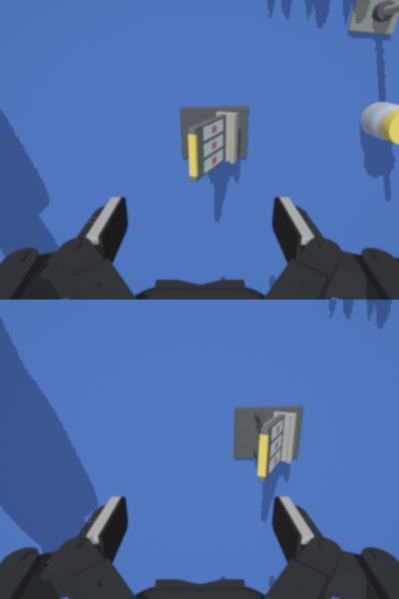

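View pics/rk.png

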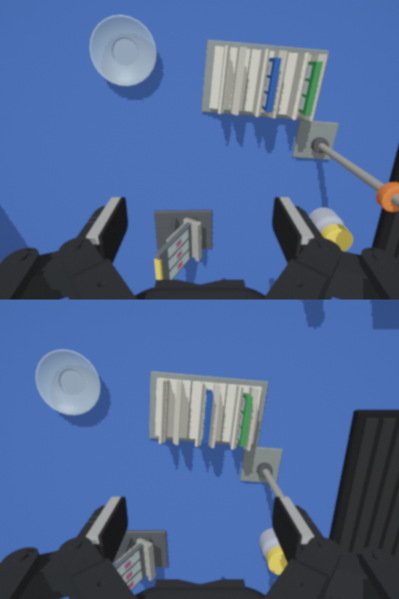

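View pics/lp.png

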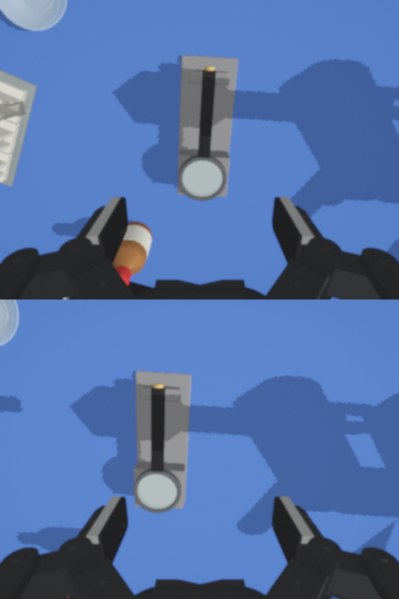

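```bash
cat > f.py <<'E'
from h import *
import pickle
from scipy.optimize import minimize
np.set_printoptions(precision=4,suppress=True)
D=pickle.load(open("D.pkl","rb"))
for c in ("side","top"): D[c,0]=(cal(c),cv2.imread(f"pics/{c}0.png")[...,::-1].copy())
hsv={k:cv2.cvtColor(v[1],cv2.COLOR_RGB2HSV).astype(int) for k,v in D.items()}
def blob(key,f,near,rad=40):
    h=hsv[key]; m=f(h[...,0],h[...,1],h[...,2]).astype(np.uint8)
    yy,xx=np.mgrid[:384,:512]; m[(xx-near[0])**2+(yy-near[1])**2>rad**2]=0
    n,l,s,c=cv2.connectedComponentsWithStats(m)
    i=1+np.argmax(s[1:,4]); p=np.argwhere(l==i)[:,::-1].astype(float)
    return c[i],p
def ends(p):
    c=p.mean(0); w,v=np.linalg.eigh(np.cov((p-c).T)); a=(p-c)@v[:,1]; b=np.sqrt(12*w[1])/2; return c-b*v[:,1],c+b*v[:,1],w
yel=lambda h,s,v:(h>18)&(h<35)&(s>130)&(v>90)
obs=[];E=[[],[]]
for k,n in {("st",0):(247,200),("st",1):(339,200),("top",0):(387,251),("side",0):(323,303)}.items():
    c,p=blob(k,yel,n,45); a,b,w=ends(p); K=D[k][0]; obs.append((K,c))
    A,B=atz(K,a,.101),atz(K,b,.101); d=A-B; d*=np.sign(d[1]); print(k,c,len(p),"atz",atz(K,c,.101),"len",np.linalg.norm(d),"yaw",np.degrees(np.arctan2(-d[0],d[1])))
print("LABEL",*tri(obs),"wrist",*tri(obs[:2]),"fix",*tri(obs[2:]))
org=lambda h,s,v:(h<16)&(s>170)&(v>150)
obs=[]
for k,n in {("rk",0):(504,252),("top",0):(320,138),("side",0):(345,176)}.items():
    c,p=blob(k,org,n,25); obs.append((D[k][0],c)); print(k,c,len(p))
print("COLLAR",*tri(obs[1:]))
glass=lambda h,s,v:(s<50)&(v>150)
blk=lambda h,s,v:(v<60)
og=[]
for k,n,r in [(("lp",0),(259,227),26),(("lp",1),(202,243),26),(("top",0),(145,202),14),(("side",0),(175,180),14)]:
    c,p=blob(k,glass,n,r); og.append((D[k][0],c)); print(k,c,len(p),"atz",atz(D[k][0],c,.04))
print("LENS",*tri(og),"wrist",*tri(og[:2]),"fix",*tri(og[2:]))
for k,n,r in [(("lp",0),(265,145),55),(("lp",1),(204,165),55),(("top",0),(154,237),28)]:
    c,p=blob(k,blk,n,r); a,b,w=ends(p); A,B=atz(D[k][0],a,.046),atz(D[k][0],b,.046); d=A-B; d*=np.sign(d[0]); print(k,c,len(p),"mid",(A+B)/2,np.linalg.norm(d),np.degrees(np.arctan2(d[1],d[0])))
# rack silhouette
def box(x0,x1,y0,y1,z0,z1): return np.array([[x,y,z] for x in(x0,x1) for y in(y0,y1) for z in(z0,z1)])
B=[box(-.085,.085,-.05,.05,0,.006)]+[box(x-.024,x+.024,-.042,.042,.006,.049) for x in(-.05,0,.05)]+[box(x-.004,x+.004,-.033,.033,.016,.062) for x in (0,.05)]
IG=[box(.07,.14,-.13,-.0505,0,.008),box(.09,.11,-.1,-.07,0,.23)]
def fill(K,bs,p):
    m=np.zeros((384*4,512*4),np.uint8)
    for b in bs:
        q=R.from_euler('z',p[2]).apply(b)+[p[0],p[1],0]; u=proj(K,q)*4+1.5
        cv2.fillConvexPoly(m,cv2.convexHull(np.round(u).astype(np.int32)),1)
    return cv2.resize(m.astype(np.float32),(512,384),interpolation=cv2.INTER_AREA)
def mask(k):
    h=hsv[k]; return (~((h[...,0]>95)&(h[...,0]<130)&(h[...,1]>110))).astype(np.float32)
def cost(p,ks):
    t=0
    for k in ks:
        K=D[k][0]; w=cv2.dilate((fill(K,B,p0)>0).astype(np.uint8),np.ones((15,15)))*(fill(K,IG,p0)==0)
        w=w*(cv2.dilate((fill(K,IG,p0)>0).astype(np.uint8),np.ones((5,5)))==0)
        t+=(np.abs(fill(K,B,p)-mask(k))*w).sum()
    return t
p0=np.array([.592,-.0285,-.06])
for ks in ([("rk",0)],[("rk",1)],[("top",0)],[("side",0)],[("rk",0),("rk",1),("top",0),("side",0)]):
    r=minimize(cost,p0,args=(ks,),method="Nelder-Mead",options=dict(initial_simplex=p0+np.array([[0,0,0],[.01,0,0],[0,.01,0],[0,0,.08]]),xatol=1e-4,fatol=.5))
    print("RACK",ks,r.x,r.fun,"slot",r.x[:2]-.05*np.array([np.cos(r.x[2]),np.sin(r.x[2])]))
E
python3 f.py
```

```text
('st', 0) [247.9603 198.3466] 378 atz [ 0.4426 -0.2801  0.101 ] len 0.04689523634317161 yaw 1.9294417292661505
('st', 1) [337.4306 199.0289] 346 atz [ 0.4421 -0.2802  0.101 ] len 0.046071732326583265 yaw 2.093600510181272
('top', 0) [386.9895 250.3789] 95 atz [ 0.4406 -0.2812  0.101 ] len 0.0521821803522534 yaw 1.352560504673241
('side', 0) [323.7293 303.9006] 181 atz [ 0.4412 -0.2819  0.101 ] len 0.0490420744702295 yaw 1.2078359669560201
LABEL [ 0.4419 -0.2809  0.1   ] 0.0014124620811241852 wrist [ 0.4425 -0.2807  0.0995] 5.88390227999018e-05 fix [ 0.4409 -0.2815  0.1008] 0.0004365230255080267
('rk', 0) [488.977  248.8276] 87
('top', 0) [324.4 138.5] 10
('side', 0) [343.3478 176.    ] 23
COLLAR [ 0.6772 -0.1249  0.1741] 0.003918547680609418
('lp', 0) [258.9433 228.2859] 1868 atz [0.5484 0.2863 0.04  ]
('lp', 1) [200.9983 245.4701] 1770 atz [0.5489 0.2858 0.04  ]
('top', 0) [143.9722 201.7639] 432 atz [0.5454 0.287  0.04  ]
('side', 0) [174.3361 179.1066] 122 atz [0.5517 0.292  0.04  ]
LENS [0.5463 0.2855 0.0444] 0.0012076814162525285 wrist [0.5471 0.2858 0.043 ] 5.474437815973413e-05 fix [0.5462 0.285  0.0447] 0.0011317391165889285
('lp', 0) [264.4519 144.2823] 1527 mid [0.4614 0.2602 0.046 ] 0.10633145840668304 16.692172951989907
('lp', 1) [201.9056 165.9756] 1558 mid [0.4621 0.2612 0.046 ] 0.10867583135155541 16.46954489175433
('top', 0) [153.5627 237.2283] 311 mid [0.4609 0.2597 0.046 ] 0.10794016091375037 16.6089395458817
RACK [('rk', 0)] [ 0.5814 -0.0263 -0.081 ] 1473.875 slot [ 0.5316 -0.0222]
RACK [('rk', 1)] [ 0.5904 -0.0267 -0.0859] 976.3125 slot [ 0.5405 -0.0224]
RACK [('top', 0)] [ 0.5889 -0.0265 -0.0829] 155.1875 slot [ 0.5391 -0.0224]
RACK [('side', 0)] [ 0.5926 -0.0257 -0.0789] 483.8125 slot [ 0.5428 -0.0218]
RACK [('rk', 0), ('rk', 1), ('top', 0), ('side', 0)] [ 0.5901 -0.0268 -0.0853] 3255.6875 slot [ 0.5403 -0.0226]
```

```bash
cat > ov.py <<'E'
exec(open("f.py").read().split("p0=np.array")[0].split("yel=lambda")[0]); 
src=open("f.py").read(); exec("def box"+src.split("def box")[1].split("def mask")[0])
p=[.590,-.0266,-.084]; out=[]
for k,(x,y) in {("rk",0):(240,20),("rk",1):(170,70),("top",0):(190,110),("side",0):(220,180)}.items():
    K,im=D[k]; w=200;h=150; s=2
    if k[0] in("top","side"): pass
    c=cv2.resize(im[y:y+h,x:x+w],None,fx=s,fy=s,interpolation=cv2.INTER_CUBIC)
    for b in B+IG[1:]:
        q=R.from_euler('z',p[2]).apply(b)+[p[0],p[1],0]; u=cv2.convexHull(((proj(K,q)-[x,y]+.5)*s).astype(np.int32)); cv2.polylines(c,[u],True,(255,0,255),1)
    out.append(c)
cv2.imwrite("pics/ov.png",np.vstack([np.hstack(out[:2]),np.hstack(out[2:])])[...,::-1])
# collar, looser colour
org=lambda h,s,v:((h<20)|(h>175))&(s>110)&(v>110)
obs=[]
for k,n in {("rk",0):(500,252),("top",0):(320,138),("side",0):(345,176)}.items():
    c,pp=blob(k,org,n,25); obs.append((D[k][0],c)); print(k,c,len(pp),pp.min(0),pp.max(0))
print(tri(obs[1:])); 
post=np.array(p[:2])+R.from_euler('z',p[2]).apply([.1,-.085,0])[:2]; print("post",post)
for z in np.arange(.14,.2,.005): print(z.round(3),proj(D["side",0][0],[*post,z]),proj(D["top",0][0],[*post,z]),proj(D["rk",0][0],[*post,z]))
E
python3 ov.py
```

```text
('rk', 0) [497.7289 251.3338] 782 [483. 233.] [511. 271.]
('top', 0) [319.7895 139.0211] 95 [315. 132.] [326. 144.]
('side', 0) [344.9048 176.6429] 84 [339. 172.] [351. 181.]
(array([ 0.6807, -0.1199,  0.1687]), np.float64(0.00140807045755885))
post [ 0.6825 -0.1197]
0.14 [[342.966  189.3639]] [[318.2383 140.2347]] [[477.8395 233.4145]]
0.145 [[343.2598 187.1405]] [[318.5694 139.8093]] [[481.8167 236.2091]]
0.15 [[343.5553 184.9049]] [[318.9041 139.3794]] [[485.9391 239.1058]]
0.155 [[343.8524 182.6573]] [[319.2423 138.9449]] [[490.2148 242.1102]]
0.16 [[344.1511 180.3973]] [[319.5842 138.5057]] [[494.6525 245.2285]]
0.165 [[344.4514 178.125 ]] [[319.9298 138.0617]] [[499.2615 248.4671]]
0.17 [[344.7533 175.8402]] [[320.2792 137.6128]] [[504.052  251.8333]]
0.175 [[345.057  173.5429]] [[320.6324 137.159 ]] [[509.035  255.3347]]
0.18 [[345.3623 171.2329]] [[320.9896 136.7002]] [[514.2222 258.9796]]
0.185 [[345.6693 168.9101]] [[321.3507 136.2363]] [[519.6265 262.7771]]
0.19 [[345.978  166.5745]] [[321.7158 135.7672]] [[525.2618 266.7368]]
0.195 [[346.2884 164.2258]] [[322.085  135.2929]] [[531.1433 270.8696]]
```

View pics/ov.png

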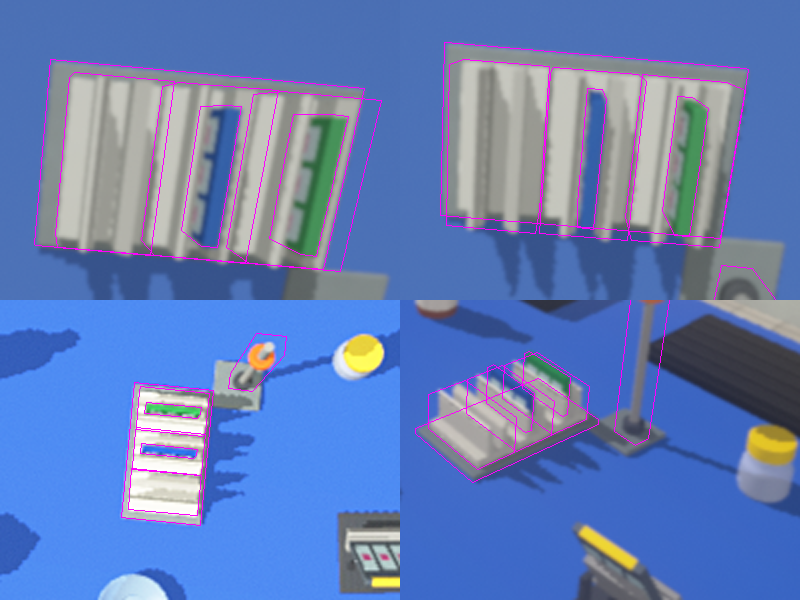

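Run:
```python
from h import *
np.set_printoptions(precision=4,suppress=True)
L=np.array([.442,-.2808,.1005]); M=(R.from_euler('z',.029)*R.from_euler('y',-np.pi/6)).as_matrix()
u=M[:,2]; y=M[:,0]; z=-u; q=R.from_matrix(np.c_[np.cross(y,z),y,z]).as_quat()
g=L-.033*u
bot.goto(L+.25*np.array([-.15,0,1]),down(np.pi/2)); 
bot.goto(L+.06*u,q)
print(bot.move_linear(g,.12,force_limit=12), bot.get_tool_pos()-g, bot.get_wrist_force())
im=bot.capture("side"); cv2.imwrite("pics/pre.png",im[180:384,200:512][...,::-1])
bot.grab(40); print(bot.get_opening()*85,bot.get_gripper_force(),bot.get_wrist_force())
bot.move_linear(g+.03*u,.06); bot.move_linear(g+.1*u,.15)
print(bot.get_opening()*85,bot.get_gripper_force(),bot.get_wrist_force(),bot.get_time())
im2=bot.capture("side")
cv2.imwrite("pics/pick.png",np.hstack([cv2.resize(i[120:384,200:512],(390,330)) for i in (im,im2)])[...,::-1])
```

```text
Traceback (most recent call last):
bench.Unreachable: the arm cannot follow that straight line within its joint ranges
```

Run:
```python
from h import *
np.set_printoptions(precision=2,suppress=True)
L=np.array([.442,-.2808,.1005]); M=(R.from_euler('z',.029)*R.from_euler('y',-np.pi/6)).as_matrix()
u=M[:,2]; z=-u
print(bot.get_qpos())
for s in (1,-1):
    y=s*M[:,0]; q=R.from_matrix(np.c_[np.cross(y,z),y,z]).as_quat()
    for a in (.1,.06,.03,0,-.033): print(s,a,bot.solve_ik(L+a*u,q))
```

```text
[ 1.37  0.23 -0.69  2.27 -0.61  0.36  1.29]
1 0.1 [ 1.45  0.14 -0.7   2.26 -0.63  0.49  1.33]
1 0.06 [ 1.37  0.23 -0.69  2.27 -0.61  0.36  1.3 ]
1 0.03 [ 1.32  0.3  -0.68  2.27 -0.59  0.27  1.27]
1 0 [ 1.27  0.38 -0.67  2.27 -0.57  0.19  1.25]
1 -0.033 [ 1.53  0.63 -1.07  2.25  1.1   0.24 -0.34]
-1 0.1 [-0.18  0.08  1.05  2.34 -0.91  0.61 -1.53]
-1 0.06 [ 1.37  0.23 -0.69  2.27 -0.61  0.36  1.3 ]
-1 0.03 [ 0.91  0.24 -0.22  2.3  -0.97  0.36 -1.52]
-1 0 [ 1.71  0.69 -1.3   2.25  1.08  0.39  2.85]
-1 -0.033 [ 1.51  0.61 -1.04  2.25  1.05  0.22  2.84]
```

Run:
```python
from h import *
np.set_printoptions(precision=3,suppress=True)
L=np.array([.442,-.2808,.1005]); M=(R.from_euler('z',.029)*R.from_euler('y',-np.pi/6)).as_matrix()
u=M[:,2]; z=-u; y=M[:,0]; q=R.from_matrix(np.c_[np.cross(y,z),y,z]).as_quat()
def rel(): return (R.from_quat(q).inv()*R.from_quat(bot.get_ee_rot())).magnitude()
print("ori err",rel())
qg=np.array(bot.solve_ik(L-.033*u,q))
bot.move_linear(L+.14*u,.25)
j=qg.copy(); j[1]-=.4; bot.goto_joints(j.tolist()); print(bot.get_tool_pos(),rel(),bot.get_time())
for a in (.1,.06,.03,0,-.033): print(a,bot.solve_ik(L+a*u,q))
```

```text
ori err 0.0020110007267633238
[ 0.461 -0.339  0.205] 0.3989013297782782 12.9917
0.1 [ 1.852  0.243 -1.158  2.241 -0.325  0.438  1.047]
0.06 [ 1.834  0.457 -1.286  2.25   0.325  0.345  0.418]
0.03 [ 1.703  0.494 -1.179  2.256  0.466  0.283  0.276]
0 [ 1.61   0.557 -1.119  2.256  0.75   0.249 -0.   ]
-0.033 [ 1.503  0.61  -1.033  2.251  1.041  0.215 -0.286]
```

```bash
cat > pick.py <<'E'
from h import *
np.set_printoptions(precision=4,suppress=True)
L=np.array([.442,-.2808,.1005]); M=(R.from_euler('z',.029)*R.from_euler('y',-np.pi/6)).as_matrix()
u=M[:,2]; y=M[:,0]; z=-u; q=R.from_matrix(np.c_[np.cross(y,z),y,z]).as_quat()
g=L-.033*u
def line(a0,a1,v,**k):
    try: return bot.move_linear(L+a1*u,v,**k)
    except bot.Unreachable:
        print("steps",a0,a1)
        for a in np.linspace(a0,a1,1+int(np.ceil(abs(a1-a0)/.012)))[1:]: bot.goto(L+a*u,q)
bot.goto(L+.06*u,q)
print(line(.06,-.033,.1,force_limit=12), bot.get_tool_pos()-g, bot.get_wrist_force(),bot.get_qpos())
im=bot.capture("side")
bot.grab(40); print(bot.get_opening()*85,bot.get_gripper_force(),bot.get_wrist_force())
line(-.033,0,.06); line(0,.07,.12)
print(bot.get_opening()*85,bot.get_gripper_force(),bot.get_wrist_force(),bot.get_time(),bot.get_qpos())
im2=bot.capture("side")
cv2.imwrite("pics/pick.png",np.hstack([cv2.resize(i[120:384,200:512],(390,330)) for i in (im,im2)])[...,::-1])
E
python3 pick.py
```

```text
steps 0.06 -0.033
None [-0.0003 -0.0002  0.0002] [-0.3413  0.1709  0.1664] [ 1.5282  0.6314 -1.0695  2.2502  1.0972  0.2417 -0.3349]
7.303455405025301 40.35294771194458 [0.0258 0.85   2.6013]
7.125102065899996 40.024117827415466 [-0.258   0.5772 -0.0765] 18.35 [ 1.9393  0.5636 -1.4568  2.2462  0.6192  0.4369  0.1444]
```

View pics/pick.png

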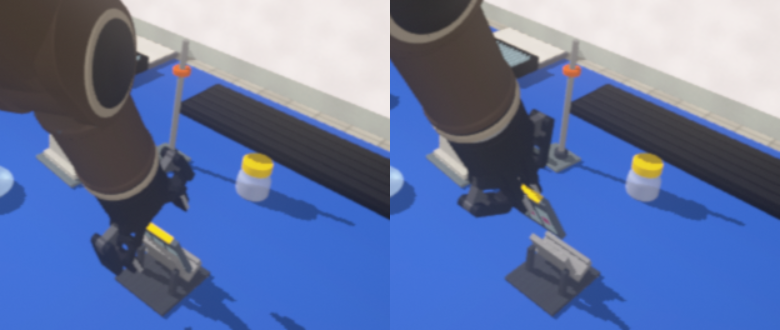

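```bash
python3 - <<'E'
from h import *
np.set_printoptions(precision=4,suppress=True)
q=down(np.pi/2-.084)
bot.goto([.44,-.22,.24],q); bot.goto([.540,-.0225,.145],q)
print(bot.get_time(),bot.get_tool_pos(),bot.get_qpos(),bot.get_opening()*85)
K=cal("wrist"); ims=[bot.capture(c) for c in ("side","wrist","top")]
print(proj(K,[[.540,-.0225,.094]]))
s=ims[0][130:300,180:380]; w=ims[1]
cv2.imwrite("pics/hov.png",np.hstack([cv2.resize(s,(400,340)),cv2.resize(ims[2][110:280,180:380],(400,340))])[...,::-1])
cv2.imwrite("pics/hovw.png",w[...,::-1])
E
python3 - <<'E'
import cv2,numpy as np
a=cv2.imread('pics/hov.png');b=cv2.imread('pics/hovw.png')
cv2.imwrite('pics/hov2.png',np.vstack([a[:, :],cv2.resize(b[60:284],(800,350))])[:600] if 0 else np.vstack([cv2.resize(a,(640,272)),cv2.resize(b[40:300],(640,325))]))
E
```

```text
20.1833 [ 0.5396 -0.0247  0.1445] [ 0.7032  0.5719 -1.0157  1.8504  0.5625  1.0412 -0.6275] 7.545210376735858
[[255.844  211.0827]]
```

View pics/hov2.png

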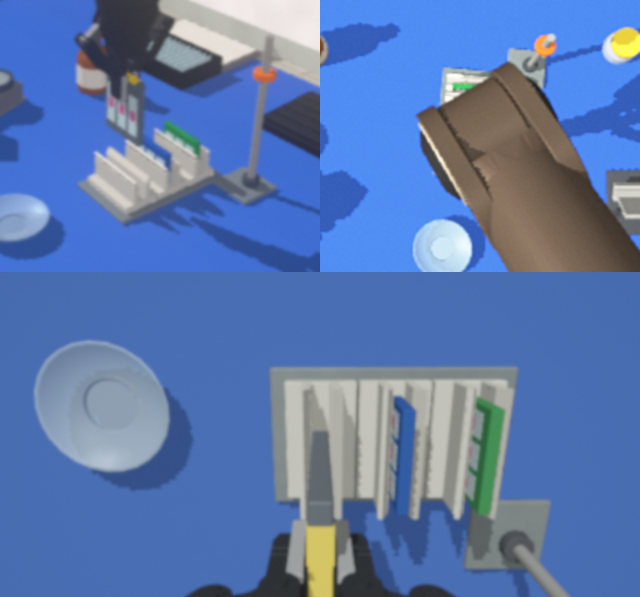

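Run:
```python
from h import *
np.set_printoptions(precision=4,suppress=True)
bot.move_linear([.540,-.0225,.115],.1); bot.dwell(.2); print(bot.get_tool_pos(),bot.get_wrist_force())
h=bot.move_linear([.540,-.0225,.062],.04,force_limit=6); print(h,bot.get_tool_pos(),bot.get_wrist_force(),bot.get_torque(),bot.get_time())
a,b=bot.capture("side"),bot.capture("wrist")
cv2.imwrite("pics/seat.png",np.hstack([cv2.resize(a[130:290,200:360],(400,400)),cv2.resize(b[60:300,136:376],(400,400))])[...,::-1])
```

```text
[ 0.5404 -0.0223  0.1155] [ 0.3212 -0.069  -0.4449]
True [ 0.5399 -0.0226  0.0662] [ 0.4434 -0.9567  6.166 ] [-0.0699  0.1621  0.0083] 22.0917
```

View pics/seat.png

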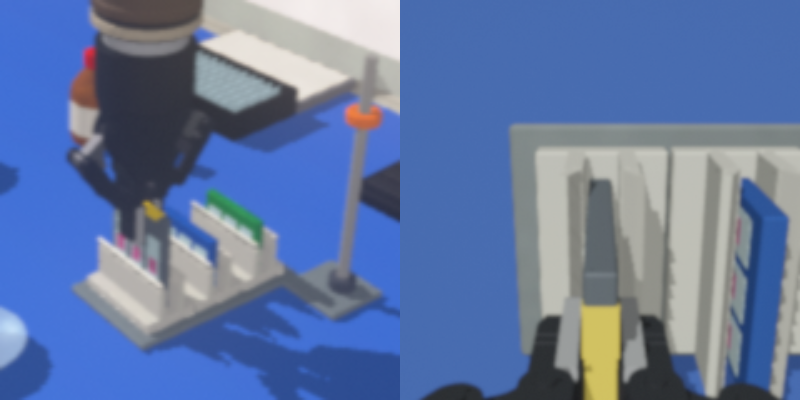

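Run:
```python
from h import *
np.set_printoptions(precision=4,suppress=True)
bot.let_go(); bot.move_linear([.540,-.0225,.20],.15); print(bot.get_time(),bot.get_wrist_force())
# view carrier from either side for its label
D=[]
def yel(c,near):
    K=cal(c); im=bot.capture(c); h=cv2.cvtColor(im,cv2.COLOR_RGB2HSV).astype(int); m=((h[...,0]>18)&(h[...,0]<35)&(h[...,1]>130)&(h[...,2]>80)).astype(np.uint8)
    n,l,s,ce=cv2.connectedComponentsWithStats(m); e=proj(K,near)[0]; i=1+np.argmin(np.linalg.norm(ce[1:]-e,axis=1)-.01*s[1:,4]); print(c,e,ce[i],s[i]); return K,ce[i],im
exp=[.540,-.0225,.1]
o=[]
K,c,w=yel("wrist",exp); o.append((K,c))
g=np.array([.4708,.2631]); ya=.29+np.pi
bot.goto([.46,.12,.26],down(np.pi*.8)); 
K,c,s=yel("side",exp); o.append((K,c)); K,c,t=yel("top",exp); o.append((K,c))
for K,c in o: print(atz(K,c,.1))
print(tri(o),tri(o[1:]))
bot.goto([*g,.13],down(ya)); bot.dwell(.15); print(bot.get_tool_pos(),bot.get_qpos())
K=cal("wrist"); im=bot.capture("wrist"); cv2.imwrite("pics/lpc.png",im[...,::-1])
print("pin",pin("wrist","loupe"),proj(K,[.5475,.286,.04]),pin("wrist","loupe_grip"),proj(K,[*g,.04]),bot.get_time())
cv2.imwrite("pics/chk.png",np.hstack([cv2.resize(s[170:270,210:310],(300,300)),cv2.resize(im,(400,300))])[...,::-1])
```

```text
23.975 [ 0.4169 -0.9981  0.5075]
wrist [256.56   189.4962] [257.5785 189.5381] [254 162   8  57 446]
side [255.9234 211.0667] [256.1667 211.4394] [248 206  17  12  66]
top [272.8348 204.8372] [272.7763 205.1447] [263 203  21   5  76]
[ 0.5408 -0.0226  0.1   ]
[ 0.5394 -0.0238  0.1   ]
[ 0.5393 -0.0224  0.1   ]
(array([ 0.5401, -0.0227,  0.0992]), np.float64(0.0008722564897162257)) (array([ 0.5397, -0.0227,  0.0993]), np.float64(0.0005325975712939518))
[0.4722 0.2616 0.1312] [ 0.2997  0.8031 -1.3421  1.8579  0.8489  1.2099  0.5276]
pin [(0.59, array([261.5808, 281.3184]))] [[258.8179 280.9034]] [(0.78, array([257.4848, 189.3888]))] [[258.5119 190.853 ]] 25.95
```

View pics/chk.png

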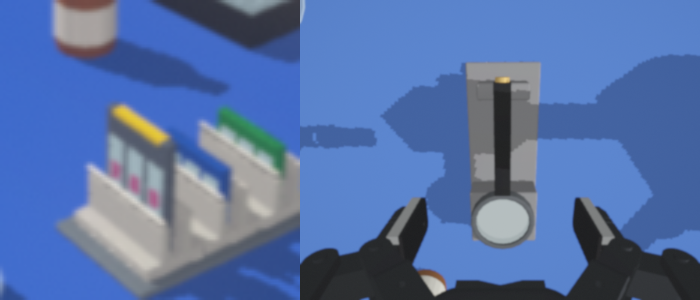

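Run:
```python
from h import *
np.set_printoptions(precision=4,suppress=True)
g=np.array([.4708,.2631]); ya=.29+np.pi
bot.move_linear([*g,.06],.15); 
print(bot.move_linear([*g,.022],.08,force_limit=8),bot.get_tool_pos(),bot.get_wrist_force())
bot.grab(80); print(bot.get_opening()*85,bot.get_gripper_force(),bot.get_wrist_force(),bot.get_tool_pos())
bot.move_linear([*g,.05],.06); bot.move_linear([*g,.24],.2); print(bot.get_opening()*85,bot.get_wrist_force(),bot.get_torque(),bot.get_time(),bot.get_qpos())
K=cal("wrist");im=bot.capture("wrist"); cv2.imwrite("pics/held.png",im[...,::-1])
for t in ("loupe","loupe_grip"): print(t,pin("wrist",t))
for psi in (-.2,0,.15,.29,.45):
    e=np.array([np.cos(psi),np.sin(psi)]); p=np.array([.540,-.0227])-.08*e
    print(psi,[bot.solve_ik([*p,z],down(psi+np.pi)) for z in (.149,)])
```

```text
False [0.4706 0.2633 0.0218] [0.4287 0.0949 1.2302]
14.316234952526246 78.46743106842041 [-1.4094 -0.713   5.1507] [0.471  0.2632 0.0224]
14.143686247231804 [ 0.0321  0.0737 -1.0472] [0.0197 0.0741 0.008 ] 29.5583 [ 0.3497  0.6647 -1.4128  1.74    0.6752  1.3421  0.6585]
loupe []
loupe_grip [(0.63, array([256.   , 271.104]))]
-0.2 [array([ 0.9214,  0.5997, -1.3366,  2.0172,  0.6734,  1.0764,  0.6408])]
0 [array([ 0.9603,  0.6029, -1.3438,  2.0194,  0.6774,  1.079 ,  0.8707])]
0.15 [array([ 0.985 ,  0.6091, -1.3466,  2.0158,  0.683 ,  1.0839,  1.0424])]
0.29 [array([ 1.0038,  0.6177, -1.3475,  2.0084,  0.6902,  1.0909,  1.2013])]
0.45 [array([ 1.0198,  0.6305, -1.3462,  1.9955,  0.7003,  1.1013,  1.381 ])]
```

Run:
```python
from h import *
np.set_printoptions(precision=4,suppress=True)
psi=.15; e=np.array([np.cos(psi),np.sin(psi)]); p=np.array([.540,-.0227])-.08*e
q=down(psi+np.pi)
bot.goto([*p,.21],q); bot.move_linear([*p,.150],.1); bot.dwell(.4); print(bot.get_tool_pos(),p,R.from_quat(bot.get_ee_rot()).as_matrix()[:,2],bot.get_time(),bot.get_opening()*85)
K=cal("wrist"); ims={c:bot.capture(c) for c in ("side","top","wrist")}
for c,i in ims.items(): cv2.imwrite(f"pics/fin_{c}.png",i[...,::-1]); print(c,proj(cal(c),[[.540,-.0227,.169]]),pin(c,"loupe"),pin(c,"focus_mark"),pin(c,"loupe_grip"))
cv2.imwrite("pics/fin.png",np.vstack([np.hstack([cv2.resize(ims["side"][130:280,200:400],(400,300)),cv2.resize(ims["top"][110:260,180:380],(400,300))]),np.hstack([cv2.resize(ims["wrist"],(400,300)),np.zeros((300,400,3),np.uint8)])])[...,::-1])
```

```text
[ 0.461  -0.0348  0.1502] [ 0.4609 -0.0347] [ 0.0004 -0.0002 -1.    ] 32.0083 14.349955028749974
side [[256.8319 180.0528]] [(0.61, array([257.8944, 181.4016]))] [(0.41, array([344.32  , 175.9104]))] [(0.97, array([229.376 , 198.4896]))]
top [[274.2121 203.6686]] [(0.84, array([273.2032, 204.288 ]))] [(0.51, array([320.4096, 136.3968]))] []
wrist [[255.6865 407.7194]] [] [] [(0.83, array([255.2832, 269.9136]))]
```

View pics/fin.png

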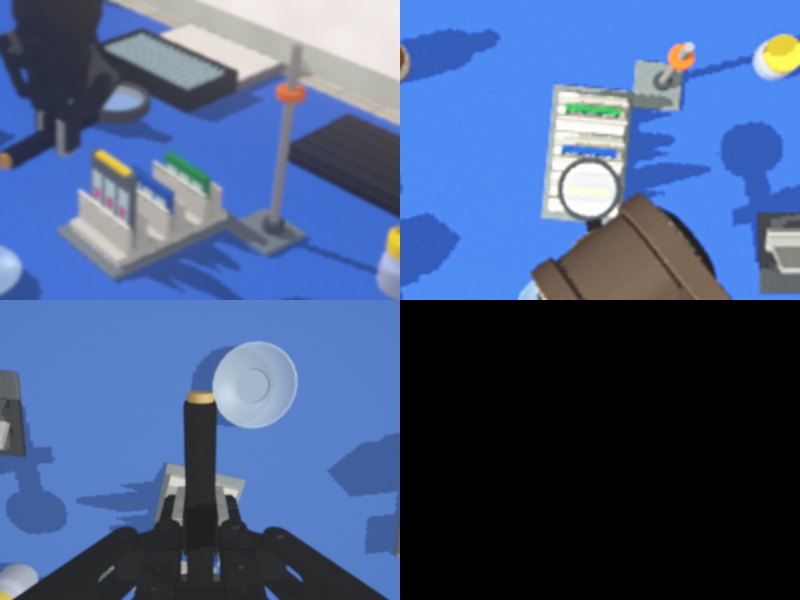

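```bash
cat > fin.py <<'E'
from h import *
from scipy.optimize import minimize
import sys
np.set_printoptions(precision=4,suppress=True)
S,T=cal("side"),cal("top"); pre=sys.argv[1]
rd=lambda c:cv2.imread(f"pics/{pre}_{c}.png")[...,::-1].copy()
tp=bot.get_tool_pos(); Rt=R.from_quat(bot.get_ee_rot()).as_matrix(); yaw=np.arctan2(-Rt[1,0],-Rt[0,0]); print("tcp",tp,"yaw",yaw)
a=np.linspace(0,2*np.pi,72,endpoint=False); c2=np.c_[np.cos(a),np.sin(a)]
def ring(K,x,y,z,pitch,s=4):
    Q=R.from_euler('zy',[yaw,pitch]); o=np.array([x,y,z])
    def m(r,zz): 
        u=proj(K,Q.apply(np.c_[c2*r,np.full(72,zz)])+o); return np.round((u+.5)*s-.5).astype(np.int32)
    im=np.zeros((384*s,512*s),np.uint8); cv2.fillConvexPoly(im,cv2.convexHull(np.vstack([m(.034,.006),m(.034,-.006)])),1)
    h1=np.zeros_like(im);h2=np.zeros_like(im); cv2.fillConvexPoly(h1,m(.028,.006),1); cv2.fillConvexPoly(h2,m(.028,-.006),1)
    im[(h1&h2)>0]=0; return cv2.GaussianBlur(cv2.resize(im.astype(np.float32),(512,384),interpolation=cv2.INTER_AREA),(0,0),.7)
def ncc(A,B,w): 
    A=A[w];B=B[w]; A=A-A.mean();B=B-B.mean(); return (A*B).sum()/np.sqrt((A*A).sum()*(B*B).sum()+1e-9)
gray={c:-cv2.cvtColor(rd(c),cv2.COLOR_RGB2GRAY).astype(np.float32) for c in ("side","top")}
l0=np.r_[tp[:2]+.08*np.array([np.cos(yaw),np.sin(yaw)]),tp[2]+.019]
yy,xx=np.mgrid[:384,:512]
def win(K,cmin=0,rmax=999):
    u=proj(K,l0)[0]; return (abs(xx-u[0])<26)&(abs(yy-u[1])<24)&(xx>cmin)&(yy<rmax)
# top: xy at z of l0 (keep clear of handle/arm: rows above ring's lower part)
wt=win(T,0,proj(T,l0)[0][1]+11); ws=win(S,proj(S,l0)[0][0]-11)&(yy<proj(S,l0)[0][1]+16)
f=lambda p:-ncc(ring(T,p[0],p[1],l0[2],0),gray["top"],wt)
r=minimize(f,l0[:2],method="Nelder-Mead",options=dict(initial_simplex=l0[:2]+np.array([[0,0],[.006,0],[0,.006]]),xatol=1e-4,fatol=1e-4)); print("top xy",r.x,r.fun,"nominal",l0)
for n0 in (0,.05,-.05):
    g=lambda p:-ncc(ring(S,l0[0]+p[0]*0,l0[1],p[1],p[2]),gray["side"],ws)
    r2=minimize(g,[0,l0[2],n0],method="Nelder-Mead",options=dict(initial_simplex=np.array([0,l0[2],n0])+np.array([[0,0,0],[.01,0,0],[0,.008,0],[0,0,.08]]),xatol=1e-4,fatol=1e-4)); print("side z,pitch",r2.x[1:],r2.fun)
def both(p):
    return f(p[:2])*0-ncc(ring(T,p[0],p[1],p[2],p[3]),gray["top"],wt)-ncc(ring(S,p[0],p[1],p[2],p[3]),gray["side"],ws)
x0=np.r_[l0,0]; r3=minimize(both,x0,method="Nelder-Mead",options=dict(initial_simplex=x0+np.vstack([np.zeros(4),np.diag([.006,.006,.008,.06])]),xatol=1e-4,fatol=1e-4,maxiter=300)); print("both x,y,z,pitch",r3.x,r3.fun)
# gold handle end in the side view
h=cv2.cvtColor(rd("side"),cv2.COLOR_RGB2HSV).astype(int); tip=l0-.144*np.array([np.cos(yaw),np.sin(yaw),0]); e=proj(S,tip)[0]
m=(h[...,0]>8)&(h[...,0]<30)&(h[...,1]>90)&(h[...,2]>90)&(np.hypot(xx-e[0],yy-e[1])<20); print("tip exp",e,"seen",np.argwhere(m)[:,::-1].mean(0) if m.any() else None,m.sum(),"per 5mm up",proj(S,tip+[0,0,.005])[0]-e)
# collar by template too
P=np.array([.6825,-.1197])
def col(z):
    im=np.zeros((384*4,512*4),np.uint8); u=np.vstack([proj(S,np.c_[c2*.014+P,np.full(72,z+d)]) for d in(.005,-.005)]); cv2.fillConvexPoly(im,cv2.convexHull(np.round((u+.5)*4-.5).astype(np.int32)),1); return cv2.GaussianBlur(cv2.resize(im.astype(np.float32),(512,384),interpolation=cv2.INTER_AREA),(0,0),.7)
im=rd("side").astype(np.float32); o=im[...,0]-im[...,2]; w=(abs(xx-345)<14)&(abs(yy-177)<14)
zs=np.arange(.155,.185,.0005); s=[ncc(col(z),o,w) for z in zs]; print("collar z",zs[np.argmax(s)],max(s))
E
python3 fin.py fin
```

```text
tcp [ 0.4609 -0.0346  0.15  ] yaw 0.14996180801401282
top xy [ 0.5388 -0.0234] -0.2589913010597229 nominal [ 0.54   -0.0227  0.169 ]
side z,pitch [ 0.1708 -0.4045] -0.3965327739715576
side z,pitch [ 0.1709 -0.3966] -0.3960161507129669
side z,pitch [ 0.1708 -0.3975] -0.39748701453208923
both x,y,z,pitch [ 0.5401 -0.0241  0.172  -0.2743] -0.611791729927063
tip exp [202.4581 209.7563] seen [202.1538 209.5385] 26 per 5mm up [-0.1015 -2.5514]
collar z 0.17 0.7418787
```

Run:
```python
from bench import bot
print(bot.get_tool_pos(),bot.get_joint_velocities().max(),bot.get_wrist_force(),bot.get_opening()*85,bot.get_time())
print(bot.close_job())
```

```text
[ 0.46088963 -0.03464619  0.1499906 ] 0.0004638483717119209 [-0.25244527  0.4931183  -0.69346027] 14.428852383695666 32.6083
the job is handed in; nothing more can be done
None
```

I handed the job in at 32.6 s: the carrier stands label up in the empty slot, and the gripper holds the loupe about 168 mm up, centred over the label to within about 2 mm. By my measurements it matches the collar height to about 1 mm and the handle is level, but a direct fit of the lens ring was too weak to confirm that, and I viewed 11 pictures, one over the limit of 10.

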